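Put the large check weight on the balance

TASK

The bench balance is due for its check. Swing the hold-down bar of the wooden weight block aside, lift the large weight straight up out of its pocket by its knob, keeping it upright, and set it down (do not drop it) standing in the middle of the balance's pan. Leave the two small weights in their pockets.

Things in the scene. Friction and masses are not known exactly. Their poses are not given: they have to be found in the camera images.
- weight_block: Fixed wooden block, 80 (x) x 128 (y) x 40 mm high, on the worktop, with three round pockets in a row along its own y: small at y +28 mm, large at y 0, small at y -30 mm (all at its x 0). Origin: centre of its underside; z up. The large pocket is 31 mm wide and 34 mm deep (floor 6 mm above the worktop); the small ones are 21 mm wide and 19 mm deep. An aluminium hold-down bar lies over the row, 3 to 6 mm above the weights' knobs.
- large_pocket (a point): Centre of the large pocket's mouth, in the block's top face, 40 mm above the worktop.
- bar_pivot (a point): Upright axis of the hold-down bar, on the post at the block's +y end (block y +52 mm), 57 mm above the worktop (underside of the bar).
- hold_bar (a joint): Angle of the hold-down bar about its upright pivot: 0 = lying over the row of weights (towards the block's -y), grows anticlockwise seen from above, so that the free end swings towards the block's +x; stop at 1.45 rad. It swings level, with light friction (about 0.02 N m), and stays where it is left. From 0.6 rad on the large weight itself is free; the wider it is swung, the more room for the gripper. The bar is 14 mm wide, 5 mm thick and reaches 101 mm from the pivot.
- bar_pin (a point): Centre of the top end of the upright knurled steel pin on the bar's free end, by which the bar is swung: 12 mm in diameter, 26 mm tall above the bar, its top 88 mm above the worktop, 93 mm from the pivot axis.
- weight_200: The large weight, plain steel, loose, about 0.2 kg: a 29 mm wide cylindrical body 33 mm tall with a round 18 mm knob on top, 48 mm tall in all. Origin: centre of its underside; z up along its axis. It stands in the large pocket with about 1 mm of play all round and its body 1 mm below the block's top, so that only the knob (14 mm of it) stands out. Grip the knob across the block's x: along the block's y the small weights are in the way.
- weight_50_a: Small weight, same shape, 18 mm wide and 30 mm tall, in the small pocket at the block's +y side; stands 11 mm out of the block. Origin: centre of its underside.
- weight_50_b: Small weight, same shape and size, in the small pocket at the block's -y side. Origin: centre of its underside.
- balance: Fixed compact bench balance, 170 (x) x 120 (y) mm, grey and white with a dark display panel towards its own -x and a round steel pan. Origin: centre of its underside.
- pan (a point): Centre of the top of the balance's pan: a flat steel disc 100 mm in diameter, its top 52 mm above the worktop; it does not give.
Things that resemble listed ones, but are neither listed nor needed, are in the scene too. There is more than one size of the weight_200; the one meant has the size given above.

How it is judged (in metres and radians):
On the way, in this order (a step that is already met when the one before it is completed fails the run):
1. the hold-down bar is swung aside, clear of the large weight, while the weight is still in its pocket (value of joint hold_bar above 0.6 rad and z of weight_200 in the frame of weight_block below 0.02 m), for 0.1 s.
2. the large weight is lifted clear of its pocket, upright (z of weight_200 in the frame of weight_block above 0.042 m and angle between weight_200's own z axis and vertical below 0.35 rad), for 0.1 s.
At the end, for the whole second after the job is handed in: The large weight stands upright (within 0.06 rad), released and at rest on the pan, its axis within 20 mm of the pan's centre, and both small weights are still down in their pockets (horizontal distance between weight_200 and pan below 0.02 m and z of weight_200 in the frame of pan between -0.004 and 0.004 m and angle between weight_200's own z axis and vertical below 0.06 rad and linear speed of weight_200 below 0.02 m/s and contact force between the fingers and weight_200 below 0.1 N and horizontal distance between weight_50_a and weight_block below 0.035 m and horizontal distance between weight_50_b and weight_block below 0.037 m and z of each of weight_50_a, weight_50_b in the frame of weight_block below 0.026 m); the robot touches nothing.
It fails at once if the large weight is tipped by more than 0.5 rad (angle between weight_200's own z axis and vertical above 0.5 rad).
It fails at once if the large weight is dropped: it moves faster than 0.5 m/s with no finger on it (a fall of about 13 mm) (linear speed of weight_200 above 0.5 m/s and contact force between the fingers and weight_200 below 0.05 N).
It fails at once if a small weight is pulled out of its pocket (more than 15 mm from its place) (distance of any of weight_50_a, weight_50_b from where it was at the start of the episode above 0.015 m).
It also fails if it takes over 72 s, if anything falls off the work surface, if the arm or the gripper's body presses on something with over 40 N, if the wrist force passes 120 N, or if a joint passes its speed limit or range.

ROBOT

A 6-joint arm with a two-finger parallel gripper is mounted at the origin on a cart in front of the work surface, level with it; the furniture and walls round the work are solid. World frame = base frame: x ahead of the robot, y to its left, z up, the work surface at z = 0. Lengths are in mm, angles in rad, forces in N, time in s.
With the tool pointing down it reaches from about 325 to 900 mm from the base axis. Payload 6.1 kg.
Tool frame: the origin (TCP) lies on the centre line of the jaws, within the pads' length; the fingertips stand 17 mm ahead of it and the grasp point (between the pads) lies 2 mm behind it (finger_overhang is the distance from the TCP to the fingertips, in mm); y points along the fingers, z is the direction in which the jaws open and shut, and the axes are right-handed (so a half turn about y gives the same grasp; the last joint's range is limited). The gripper opens to 87 mm and grips with 3 to 60 N. Pads are 19 mm wide; open, the fingers measure 117 mm over their backs; the gripper's body (75 mm by 190 mm) begins 51 mm behind the grasp point.
Start: joints at [1.03, 0.22, 1.526, -0, 1.395, -0.126], TCP at [251.877, 571.991, 239.538] pointing down, gripper open.
Joint ranges: [-2.98, 2.98], [-0.91, 2.08], [0.09, 2.57], [-1.24, 4.39], [0.2, 2.65], [-2.68, 2.68]. Speed limits (rad/s): [2.57, 2.57, 3.01, 3.14, 3.14, 3.14].

INTERFACE

Orientations are given as a unit quaternion [x, y, z, w].
In Python, from plant import read_state, get_image, camera_info, finish_job, finger_overhang gives the robot as it stands.
- The arm moves only by the tool send_rows, never from a script. Its argument "deltas" is a list of rows, each a list of 3 entries, a list of its own where there are three numbers: the shift along the tool's x, y, z normalised to -1 to 1, where 1 is 15 cm, then the turn about the tool's y normalised to -1 to 1, where 1 is 360 degrees, then the opening, from 0 (shut) to 1 (fully open). A call has 1 to 10 rows; each row shifts and turns the commanded pose from where the row before left it, along the tool's axes as they then stand; what a row does not reach is not made up. A row lasts 1/10 s, in which the tool goes at most 50 mm and 8.59 degrees, less where a joint would pass 70% of its speed; a pose out of reach is approached as far as the arm can. A call with a number of a shift or a turn outside -1 to 1 is refused whole. A call with a gripper value outside its range is refused whole. The fingers move at their own pace and stop on an object; "grip_force" is the grip in N (left out, the last holds). Time passes only in rows, so rows that do not move let the fingers close. It gives the time, the measured TCP pose, the force and the opening at its end, in the units of the state.
- read_state(): the state, without advancing time (a new reading comes with each control period).
- get_image(name): name is "side" or "top"; returns the picture (420x560x3 uint8, red, green, blue); there is no depth.
- camera_info(name): a dict with "vertical_fov" (degrees; the focal length in pixels is half the picture's height over the tangent of half this angle, whatever the lens; pixels are square), "cx", "cy" (the principal point, pixels), "rvec" (rotation vector, rad) and "tvec" (3), from world to camera coordinates, as OpenCV has them. Camera axes: x right, y down, z forward; pixel columns grow to the right and rows downward; lengths in mm; the calibration is good to about 2 mm. A picture is of the moment at which its call begins. camera_info takes no time and is no camera call.
- finish_job(): hands the job in, once; it reports no verdict.
The state is a dict: "clock": time; "joint_positions": joint angles; "qvel": joint speeds; "joint_efforts": joint torques, N m; "tool_pos": TCP position; "eef_rot": TCP orientation; "ft_force": force on the tool from outside, world axes, zero at the start; "torque": the same for the moment, N m; "finger_gap": finger opening in mm.
Only numpy, scipy, OpenCV 4.12 (cv2) and the standard library are available. Lean on these libraries where they do the work, as an engineer would, in place of code of your own. Each camera call takes 0.05 s, during which the arm holds its last target.

## Working session

There is one attempt and no reset: what is moved stays moved. The work goes in short steps, Python scripts to look and compute and a tool call to move; the robot and the scene stay as the last step left them, time stands still between calls to the robot, and variables do not carry over. Pictures are saved under pics/ and viewed, and the job is handed in when it is done.

Besides the shell and the picture viewer there is one more tool, called after "Emit:" as name(argument=value, ...) on one line, values as JSON. send_rows: Moves the arm, as the interface text tells. Its arguments: {"type":"object","properties":{"deltas":{"type":"array","items":{"type":"array"}},"grip_force":{"type":"number"}},"required":["deltas"]}

```bash
mkdir -p pics; ls; python3 - <<'E'
from plant import *
import cv2
print(read_state(), finger_overhang if not callable(finger_overhang) else finger_overhang())
for n in("side","top"):
    im=get_image(n); cv2.imwrite(f"pics/{n}0.png",im[:,:,::-1]); print(camera_info(n))
E
```

```text
pics
{'clock': 0.0, 'joint_positions': array([ 1.02991206e+00,  2.21224220e-01,  1.52761325e+00,  3.43003786e-05,
        1.39470767e+00, -1.26086451e-01]), 'qvel': array([-4.29024678e-04,  1.03749434e-03, -1.41489904e-03,  5.44387838e-04,
        3.17843967e-05, -9.08455436e-04]), 'joint_efforts': array([ 7.49514516e-05, -4.94585574e+01, -3.87390161e+01,  7.03310478e-02,
        5.68395888e-02, -1.41619621e-04]), 'tool_pos': array([251.55714661, 571.49464098, 238.43728432]), 'eef_rot': array([ 0.69260096, -0.14584333,  0.14536885, -0.69130422]), 'ft_force': array([-0.26125535, -0.38804233,  1.01686984]), 'torque': array([ 0.01557971, -0.00025955, -0.04050764]), 'finger_gap': 87.23536904793026} 17.0
{'vertical_fov': 44.8718515414963, 'cx': 283.94873376689424, 'cy': 207.3121364340132, 'rvec': array([ 2.00198373, -0.61750188,  0.33720837]), 'tvec': array([-556.9524007 ,  150.38292173,  879.12259704])}
{'vertical_fov': 53.94084168435364, 'cx': 278.7517755781527, 'cy': 208.5269233947881, 'rvec': array([ 2.18003685, -2.13663884,  0.15158248]), 'tvec': array([-196.59495806,  547.23400733,  848.62757048])}
```

View pics/side0.png

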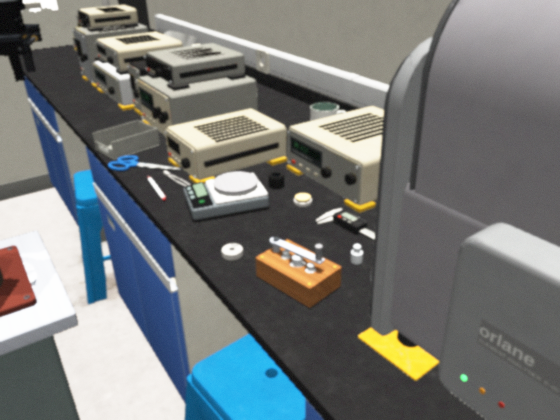

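View pics/top0.png

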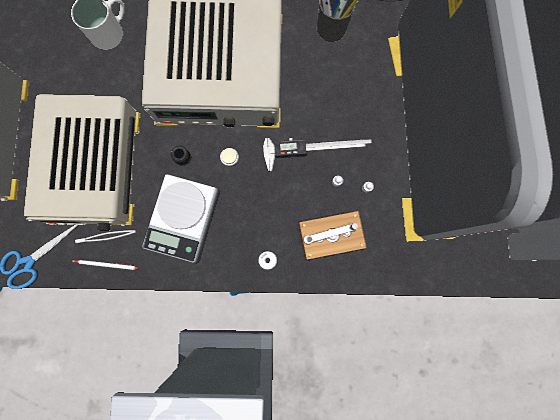

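```bash
cat > h.py <<'E'
from plant import *
import cv2, numpy as np
def K(n):
    c=camera_info(n); f=210/np.tan(np.radians(c["vertical_fov"]/2))
    return np.array([[f,0,c["cx"]],[0,f,c["cy"]],[0,0,1]]),np.array(c["rvec"]),np.array(c["tvec"])
def proj(n,p):
    k,r,t=K(n); return cv2.projectPoints(np.array(p,float).reshape(-1,1,3),r,t,k,None)[0].reshape(-1,2)
def ray(n,uv,z):
    k,r,t=K(n); R=cv2.Rodrigues(r)[0]; C=-R.T@t
    d=R.T@np.linalg.inv(k)@np.array([uv[0],uv[1],1.]); return C+d*(z-C[2])/d[2]
def crop(n,im,x,y,w,h,s,name):
    c=im[y:y+h,x:x+w,::-1]; cv2.imwrite("pics/"+name,cv2.resize(c,None,fx=s,fy=s,interpolation=cv2.INTER_CUBIC))
E
python3 - <<'E'
from h import *
t=cv2.imread("pics/top0.png")[:,:,::-1]; s=cv2.imread("pics/side0.png")[:,:,::-1]
crop("t",t,285,165,100,100,6,"t_block.png"); crop("s",s,240,220,130,90,6,"s_block.png"); crop("t",t,130,165,100,100,6,"t_bal.png")
for n in("top","side"): print(proj(n,[[251,571,238],[0,0,0],[400,0,0],[500,0,0],[500,100,0]]))
for uv in [(302,219),(361,212),(366,250),(307,259)]: print(ray("top",uv,40))
print(ray("top",(184,205),52))
E
```

```text
[[-210.86746295  373.25514474]
 [ 183.15062293  474.63853878]
 [ 192.23086378  277.5794264 ]
 [ 194.33918267  231.82475361]
 [ 149.06704248  230.91252843]]
[[ 22.67898027  68.99418373]
 [-38.26114453 294.3121437 ]
 [177.4642512  225.00166348]
 [219.89931167 211.36768956]
 [200.19178564 194.25762654]]
[ 529.17411262 -235.52196345   40.        ]
[ 546.82979251 -361.67424544   40.        ]
[ 466.05436493 -371.73788606   40.        ]
[ 444.72743498 -247.07608109   40.        ]
[552.41367743  14.18874173  52.        ]
```

View pics/t_block.png

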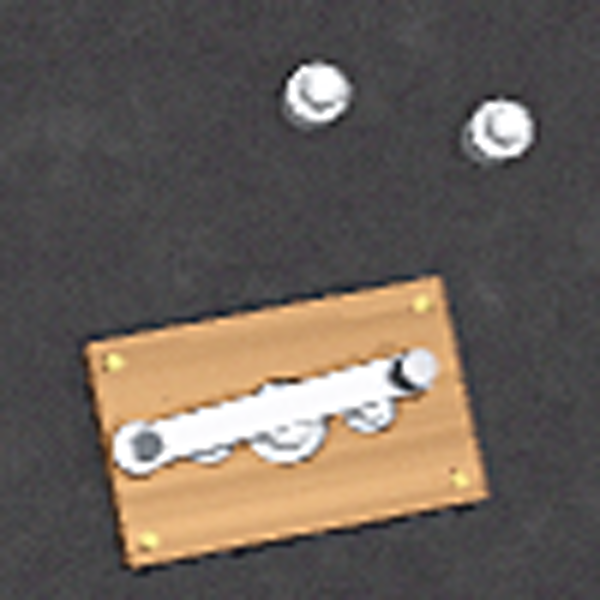

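View pics/s_block.png

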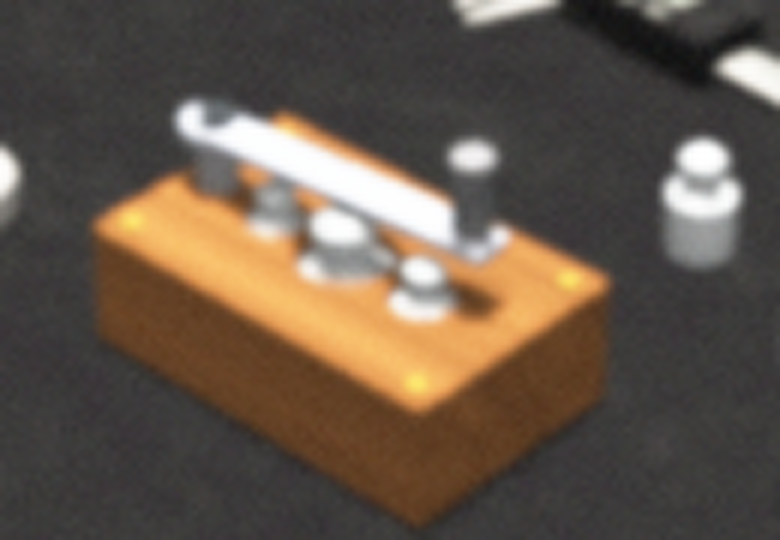

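View pics/t_bal.png

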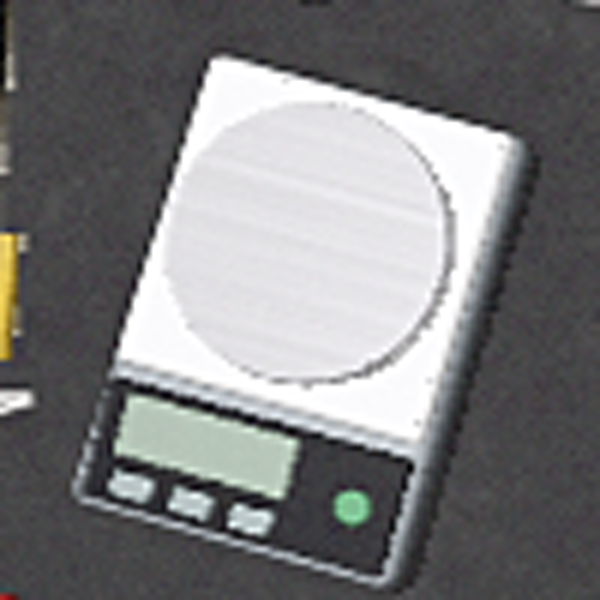

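```bash
cat > fit.py <<'E'
from h import *
from scipy.optimize import least_squares
def up(p,ox,oy,s=6): p=np.array(p,float); return (p+.5)/s-.5+[ox,oy]
T=up([(89,343),(440,277),(489,494),(133,567)],285,165)
S=up([(95,228),(420,410),(608,285),(285,112),(420,525),(98,340),(605,397)],240,220)
Lt=[(40,64,40),(40,-64,40),(-40,-64,40),(-40,64,40)]
Ls=[(-40,64,40),(-40,-64,40),(40,-64,40),(40,64,40),(-40,-64,0),(-40,64,0),(40,-64,0)]
def w(p,L):
    c,s=np.cos(p[2]),np.sin(p[2]); L=np.array(L,float)
    return np.c_[p[0]+c*L[:,0]-s*L[:,1],p[1]+s*L[:,0]+c*L[:,1],L[:,2]]
for use in("t","s","ts"):
    f=lambda p:np.r_[(proj("top",w(p,Lt))-T).ravel()*("t" in use),(proj("side",w(p,Ls))-S).ravel()*("s" in use)]
    r=least_squares(f,[490,-300,-.1],x_scale=[10,10,.1]); print(use,r.x,np.abs(r.fun).max())
p=r.x
def pts(p): return w(p,[(0,0,54),(0,52,62),(0,-41,88),(0,0,40)])
print(pts(p))
print("meas pivot top/side",ray("top",up((142,446),285,165),62),ray("side",up((208,115),240,220),62))
print("pin",ray("top",up((420,370),285,165),88),ray("side",up((473,157),240,220),88))
E
python3 fit.py
python3 - <<'E'
from h import *
s=cv2.imread("pics/side0.png")[:,:,::-1]
crop("s",s,180,160,100,60,6,"s_bal.png")
from fit import up
t=cv2.imread("pics/top0.png")
c=np.array([ray("top",up(q,130,165),52) for q in [(308,243),(163,240),(447,240),(310,102),(310,382)]]);print(c)
E
```

```text
t [ 4.97420346e+02 -3.00918753e+02  2.12778386e-01] 0.3409380021939512
s [ 4.97229520e+02 -3.01583133e+02  2.09826255e-01] 0.7062641213614711
ts [ 4.97361597e+02 -3.01275589e+02  2.10969323e-01] 0.7234047028077271
[[ 497.36159656 -301.27558876   54.        ]
 [ 486.47238941 -250.42851247   62.        ]
 [ 505.94731758 -341.36655276   88.        ]
 [ 497.36159656 -301.27558876   40.        ]]
meas pivot top/side [ 485.73445966 -247.49318863   62.        ] [ 486.28428357 -245.91369162   62.        ]
pin [ 511.55406953 -338.46391168   88.        ] [ 512.37882314 -340.31057283   88.        ]
t [ 4.97420346e+02 -3.00918753e+02  2.12778386e-01] 0.3409380021939512
s [ 4.97229520e+02 -3.01583133e+02  2.09826255e-01] 0.7062641213614711
ts [ 4.97361597e+02 -3.01275589e+02  2.10969323e-01] 0.7234047028077271
[[ 497.36159656 -301.27558876   54.        ]
 [ 486.47238941 -250.42851247   62.        ]
 [ 505.94731758 -341.36655276   88.        ]
 [ 497.36159656 -301.27558876   40.        ]]
meas pivot top/side [ 485.73445966 -247.49318863   62.        ] [ 486.28428357 -245.91369162   62.        ]
pin [ 511.55406953 -338.46391168   88.        ] [ 512.37882314 -340.31057283   88.        ]
[[552.10117053  20.65363444  52.        ]
 [552.10116854  71.41669958  52.        ]
 [554.1826971  -27.96661885  52.        ]
 [602.40144199  22.47109037  52.        ]
 [503.27207846  17.50876425  52.        ]]
```

View pics/s_bal.png

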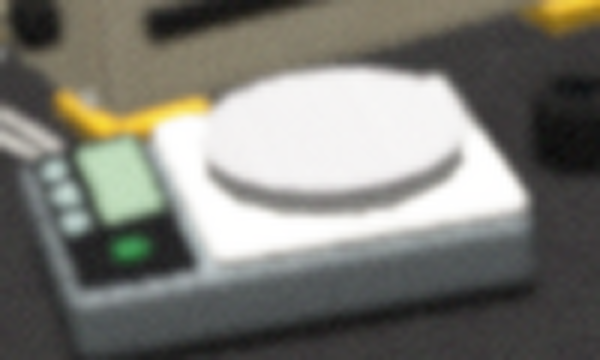

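```bash
cat > nav.py <<'E'
from h import *
from scipy.spatial.transform import Rotation as Ro
import sys
def nav(tgt=None, jaw=None, verbose=True):
    s=read_state(); R=Ro.from_quat(s["eef_rot"]).as_matrix(); p=s["tool_pos"]
    print("t",round(s["clock"],2),"p",p.round(1),"F",s["ft_force"].round(1),"gap",round(s["finger_gap"],1),"j",s["joint_positions"].round(2))
    zx=R[:,2]; print("axes x",R[:,0].round(3),"y",R[:,1].round(3),"z",zx.round(3),"jawdeg",round(np.degrees(np.arctan2(zx[1],zx[0])),2))
    if jaw is not None:
        d=jaw-np.degrees(np.arctan2(zx[1],zx[0])); d=(d+90)%180-90
        print("turn about tool y (deg)",-d, "norm total",-d/360)   # tool y down: + turn = clockwise from above
    if tgt is not None:
        d=np.array(tgt)-p; print("delta tool mm",(R.T@d).round(1),"norm",(R.T@d/150).round(4),"rows>=",np.ceil(np.linalg.norm(d)/50))
if __name__=="__main__":
    a=[float(v) for v in sys.argv[1:]]
    nav(a[:3] if len(a)>=3 else None, a[3] if len(a)>3 else None)
E
python3 nav.py 470 -330 200 12
python3 - <<'E'
from h import *
from fit import up
print(ray("side",up((335,130),180,160),52))
for uv in [(408,240),(403,200),(143,110),(280,122),(134,218)]: print(uv,ray("top",uv,0))
E
```

```text
t 0.1 p [251.6 571.6 238.5] F [-0.1  0.6  0.1] gap 87.1 j [ 1.03  0.22  1.53  0.    1.39 -0.13]
axes x [ 0.915 -0.403 -0.   ] y [-0.001 -0.001 -1.   ] z [ 0.403  0.915 -0.002] jawdeg 66.24
turn about tool y (deg) 54.23557788550916 norm total 0.1506543830153032
delta tool mm [ 563.2   39.7 -737. ] norm [ 3.7546  0.2646 -4.9135] rows>= 19.0
t [ 4.97420346e+02 -3.00918753e+02  2.12778386e-01] 0.3409380021939512
s [ 4.97229520e+02 -3.01583133e+02  2.09826255e-01] 0.7062641213614711
ts [ 4.97361597e+02 -3.01275589e+02  2.10969323e-01] 0.7234047028077271
[[ 497.36159656 -301.27558876   54.        ]
 [ 486.47238941 -250.42851247   62.        ]
 [ 505.94731758 -341.36655276   88.        ]
 [ 497.36159656 -301.27558876   40.        ]]
meas pivot top/side [ 485.73445966 -247.49318863   62.        ] [ 486.28428357 -245.91369162   62.        ]
pin [ 511.55406953 -338.46391168   88.        ] [ 512.37882314 -340.31057283   88.        ]
[551.95256592  16.75133558  52.        ]
(408, 240) [ 491.40047994 -474.26709157    0.        ]
(403, 200) [ 581.07298738 -464.91258591    0.        ]
(143, 110) [777.83403838 130.62914125   0.        ]
(280, 122) [ 756.55192102 -184.84639975    0.        ]
(134, 218) [528.00678983 135.05717826   0.        ]
```

Emit:
send_rows(deltas=[[[0.188,0,-0.246],0,1],[[0.188,0,-0.246],0,1],[[0.188,0,-0.246],0,1],[[0.188,0,-0.246],0,1],[[0.188,0,-0.246],0,1],[[0.188,0,-0.246],0,1],[[0.188,0,-0.246],0,1],[[0.188,0,-0.246],0,1],[[0.188,0,-0.246],0,1],[[0.188,0,-0.246],0,1]])

```text
clock: 1.1
tool_pos: [361.1, 118.9, 239.4]
eef_rot: [-0.692, 0.145, -0.146, 0.692]
ft_force: [0.6, -0.7, 0.2]
finger_gap: 87.4
```

Emit:
send_rows(deltas=[[[0.188,0,-0.246],0,0.4],[[0.188,0,-0.246],0,0.4],[[0.188,0,-0.246],0,0.4],[[0.188,0,-0.246],0,0.4],[[0.188,0,-0.246],0,0.4],[[0.188,0,-0.246],0,0.4],[[0.188,0,-0.246],0,0.4],[[0.188,0,-0.246],0,0.4],[[0.188,0,-0.246],0,0.4],[[0.188,0,-0.246],0,0.4]])

```text
clock: 2.1
tool_pos: [470.5, -332.6, 238.9]
eef_rot: [-0.692, 0.146, -0.146, 0.692]
ft_force: [0.6, 0.2, 0.3]
finger_gap: 35.2
```

Emit:
send_rows(deltas=[[[0,0,0],0.0215,0.4],[[0,0,0],0.0215,0.4],[[0,0,0],0.0215,0.4],[[0,0,0],0.0215,0.4],[[0,0,0],0.0215,0.4],[[0,0,0],0.0215,0.4],[[0,0,0],0.0215,0.4],[[0,0,0],0,0.4],[[0,0,0],0,0.4]])

```text
clock: 3.0
tool_pos: [470.5, -330.6, 239.2]
eef_rot: [-0.551, 0.444, -0.444, 0.551]
ft_force: [-0.6, 0.3, 0.1]
finger_gap: 34.3
```

```bash
python3 nav.py 512 -339.5 140 14
```

```text
t 3.0 p [ 470.5 -330.6  239.2] F [-0.6  0.3  0.1] gap 34.3 j [-0.75  0.1   1.66 -0.    1.38 -0.96]
axes x [ 0.212 -0.977 -0.001] y [-0.001  0.    -1.   ] z [ 0.977  0.212 -0.   ] jawdeg 12.26
turn about tool y (deg) -1.7380611333481824 norm total -0.0048279475926338395
delta tool mm [17.6 99.2 38.7] norm [0.1173 0.6611 0.2582] rows>= 3.0
```

Emit:
send_rows(deltas=[[[0.039,0.22,0.086],0,0.35],[[0.039,0.22,0.086],0,0.35],[[0.039,0.22,0.086],0,0.35],[[0,0,0],0,0.35],[[0,0,0],0,0.35]])

```text
clock: 3.5
tool_pos: [511.6, -339.3, 140.0]
eef_rot: [0.55, -0.445, 0.443, -0.55]
ft_force: [-0.7, -0.8, -0.1]
finger_gap: 30.6
```

```bash
python3 nav.py 512 -339.5 84; python3 - <<'E'
from h import *
t=get_image("top");s=get_image("side")
crop("t",t,285,165,130,100,6,"t1.png"); crop("s",s,240,190,130,100,6,"s1.png")
E
```

```text
t 3.5 p [ 511.6 -339.3  140. ] F [-0.7 -0.8 -0.1] gap 30.6 j [-0.71  0.28  1.65 -0.    1.22 -0.93]
axes x [ 0.211 -0.978 -0.002] y [-0.002  0.001 -1.   ] z [ 0.978  0.211 -0.002] jawdeg 12.18
delta tool mm [ 0.4 56.   0.5] norm [0.0024 0.3733 0.0031] rows>= 2.0
```

View pics/t1.png

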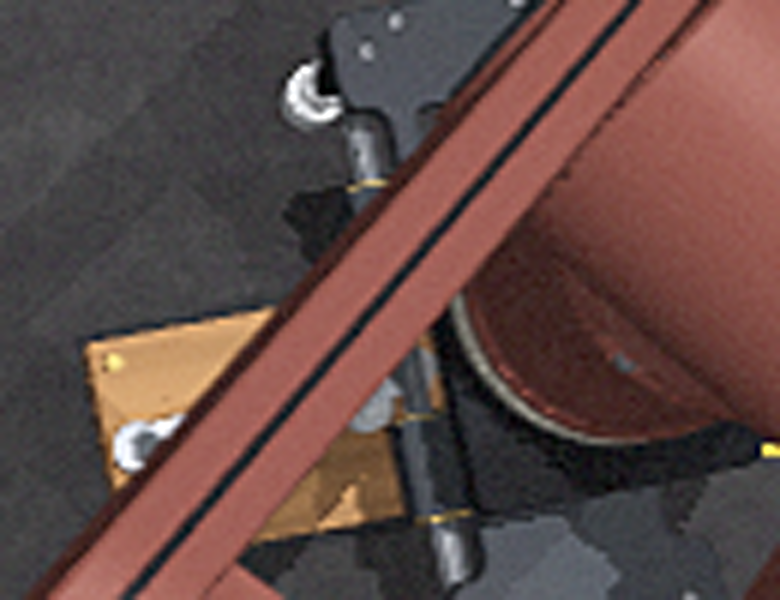

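View pics/s1.png

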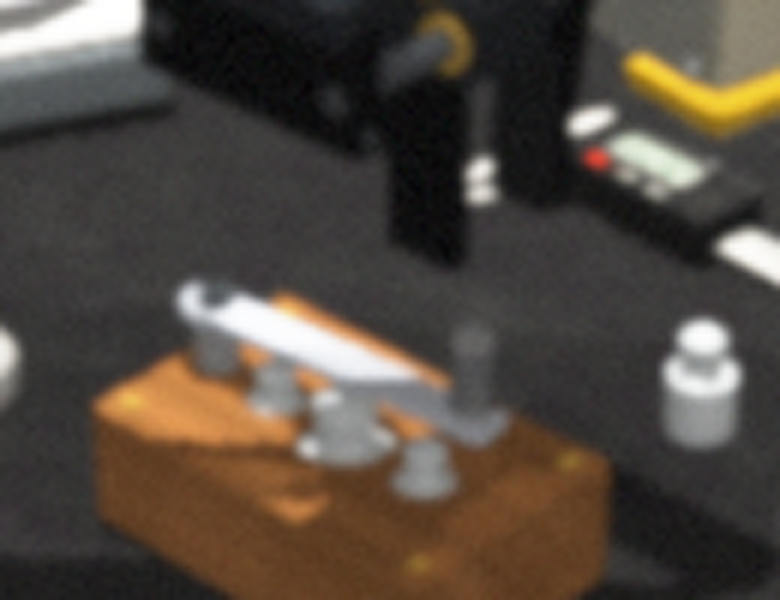

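Emit:
send_rows(deltas=[[[0,0.12,0],0,0.35],[[0,0.12,0],0,0.35],[[0,0.12,0],0,0.35],[[0,0,0],0,0.35]])

```text
clock: 4.0
tool_pos: [511.3, -339.4, 86.3]
eef_rot: [0.55, -0.445, 0.444, -0.55]
ft_force: [-0.7, 0.3, -0.1]
finger_gap: 30.3
```

```bash
python3 - <<'E'
from h import *
s=get_image("side")
crop("s",s,240,190,130,100,6,"s2.png")
E
python3 nav.py
```

```text
t 4.05 p [ 512.  -340.    87.6] F [ 0.1 -0.4  0. ] gap 30.7 j [-0.71  0.34  1.68 -0.    1.12 -0.92]
axes x [ 0.209 -0.978  0.   ] y [ 0. -0. -1.] z [0.978 0.209 0.   ] jawdeg 12.06
```

View pics/s2.png

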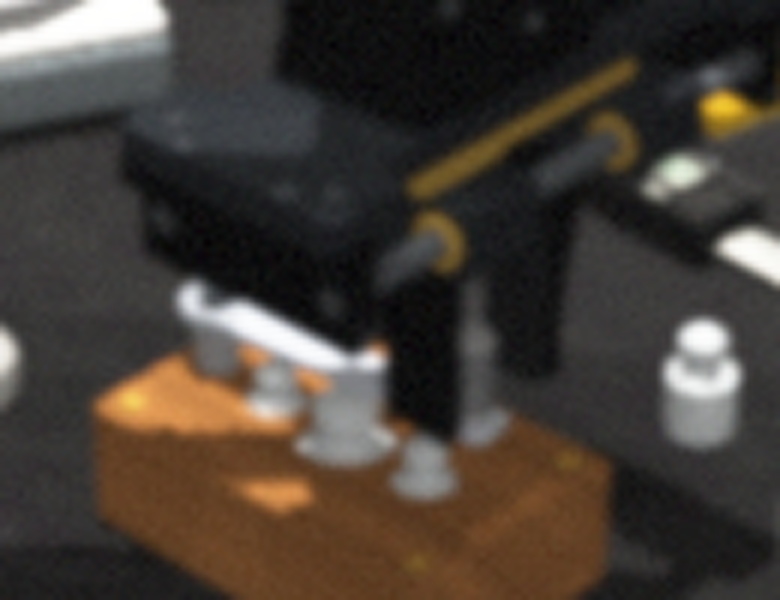

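Emit:
send_rows(deltas=[[[0,0,0],0,0.2],[[0,0,0],0,0.2],[[0,0,0],0,0.2],[[0,0,0],0,0.2]], grip_force=5)

```text
clock: 4.45
tool_pos: [512.5, -340.1, 87.4]
eef_rot: [0.55, -0.444, 0.445, -0.55]
ft_force: [0.2, -0.1, -0.4]
finger_gap: 17.9
```

Emit:
send_rows(deltas=[[[-0.0072,0,0.0618],-0.016,0.2],[[-0.0072,0,0.0618],-0.016,0.2],[[-0.0072,0,0.0618],-0.016,0.2],[[-0.0072,0,0.0618],-0.016,0.2]])

```text
clock: 4.85
tool_pos: [545.4, -322.8, 86.7]
eef_rot: [0.628, -0.325, 0.325, -0.628]
ft_force: [-0.6, -0.3, 0.1]
finger_gap: 17.4
```

```bash
python3 - <<'E'
from h import *
s=get_image("side")
crop("s",s,240,190,130,100,6,"s3.png")
p=read_state()["tool_pos"][:2]-[486.2,-248.5];print(np.hypot(*p),np.degrees(np.arctan2(p[1],p[0])))
E
python3 nav.py
```

```text
94.92870790928197 -50.60720147610953
t 4.9 p [ 546.4 -321.9   86.8] F [0.9 1.  0.3] gap 17.2 j [-0.66  0.39  1.62  0.    1.13 -1.28]
axes x [ 0.583 -0.813  0.   ] y [ 0.001  0.    -1.   ] z [0.813 0.583 0.001] jawdeg 35.64
```

View pics/s3.png

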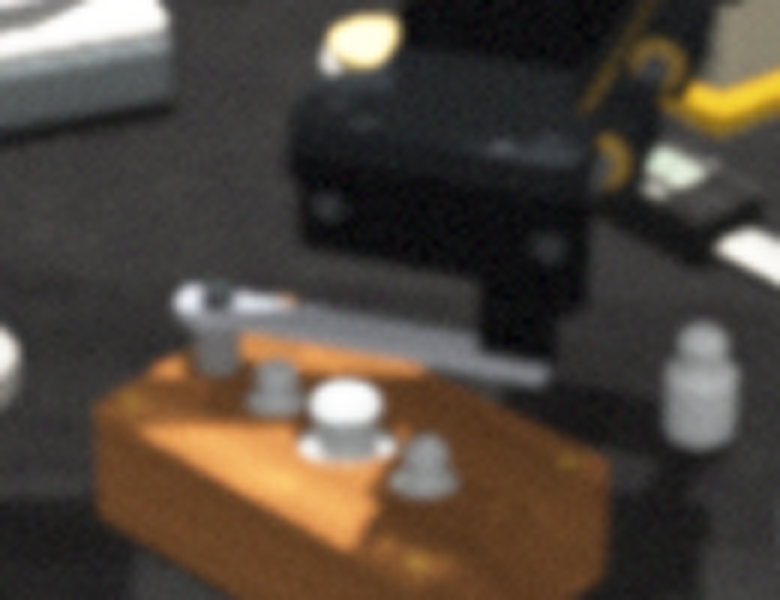

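Bar follows the gripper. Eight more rows.

Emit:
send_rows(deltas=[[[-0.0072,0,0.0618],-0.016,0.2],[[-0.0072,0,0.0618],-0.016,0.2],[[-0.0072,0,0.0618],-0.016,0.2],[[-0.0072,0,0.0618],-0.016,0.2],[[-0.0072,0,0.0618],-0.016,0.2],[[-0.0072,0,0.0618],-0.016,0.2],[[-0.0072,0,0.0618],-0.016,0.2],[[-0.0072,0,0.0618],-0.016,0.2],[[0,0,0],0,0.2],[[0,0,0],0,0.2]])

```text
clock: 5.9
tool_pos: [579.3, -258.8, 86.7]
eef_rot: [0.705, -0.056, 0.056, -0.705]
ft_force: [0.3, 0.4, 0.9]
finger_gap: 17.5
```

```bash
python3 - <<'E'
from h import *
p=read_state()["tool_pos"][:2]-[486.2,-248.5];print(np.hypot(*p),np.degrees(np.arctan2(p[1],p[0])))
E
python3 nav.py
```

```text
93.65556734532635 -6.3147995815661115
t 5.9 p [ 579.3 -258.8   86.7] F [0.3 0.4 0.9] gap 17.5 j [-0.54  0.39  1.62 -0.    1.13 -1.96]
axes x [ 0.988 -0.157  0.   ] y [ 0. -0. -1.] z [ 0.157  0.988 -0.   ] jawdeg 80.99
```

Emit:
send_rows(deltas=[[[0,0,0],0,0.3],[[0,0,0],0,0.3],[[0,-0.2,0],0,0.3],[[0,-0.2,0],0,0.4],[[0,-0.2,0],0,0.4],[[0,0,0],0.0213,0.4],[[0,0,0],0.0213,0.4],[[0,0,0],0.0213,0.4],[[0,0,0],0.0213,0.4],[[0,0,0],0.0213,0.4]])

```text
clock: 6.9
tool_pos: [579.2, -259.0, 176.6]
eef_rot: [0.647, -0.285, 0.285, -0.647]
ft_force: [-0.4, 0.8, -0.7]
finger_gap: 35.0
```

Emit:
send_rows(deltas=[[[0,0,0],0.0213,0.4],[[0,0,0],0.0213,0.4],[[0,0,0],0.0213,0.4],[[0,0,0],0.0213,0.4],[[0,0,0],0,0.4],[[0,0,0],0,0.4]])

```text
clock: 7.5
tool_pos: [579.2, -258.9, 176.5]
eef_rot: [0.551, -0.443, 0.443, -0.551]
ft_force: [0.0, 0.5, -0.4]
finger_gap: 34.7
```

```bash
python3 - <<'E'
from h import *
t=get_image("top");s=get_image("side")
crop("t",t,285,165,130,100,6,"t4.png"); crop("s",s,240,190,130,100,6,"s4.png")
E
python3 nav.py 497 -301 150 12.1
```

```text
t 7.6 p [ 579.2 -258.8  176.5] F [0.4 0.9 0.1] gap 34.8 j [-0.54  0.29  1.56 -0.    1.29 -0.76]
axes x [ 0.213 -0.977  0.   ] y [-0. -0. -1.] z [ 0.977  0.213 -0.   ] jawdeg 12.28
turn about tool y (deg) 0.18071548275956673 norm total 0.0005019874521099075
delta tool mm [ 23.7  26.5 -89.3] norm [ 0.1582  0.1769 -0.5956] rows>= 2.0
```

View pics/t4.png

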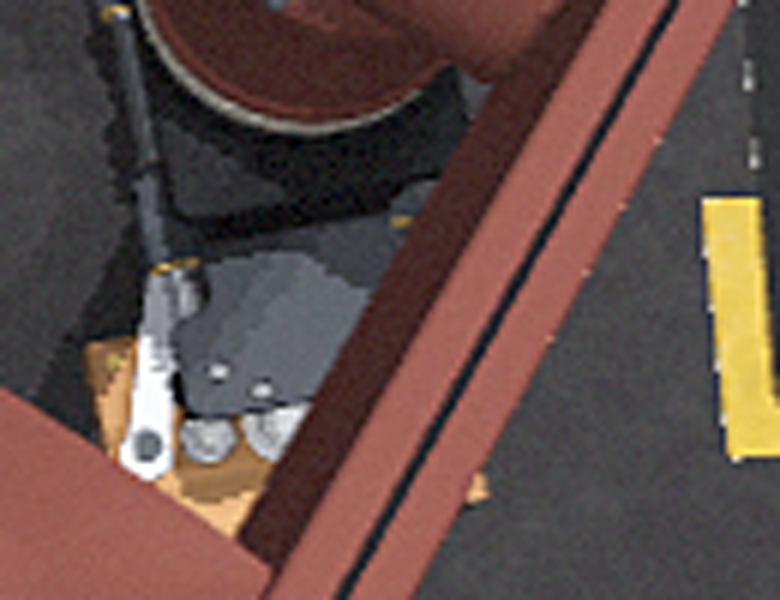

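View pics/s4.png

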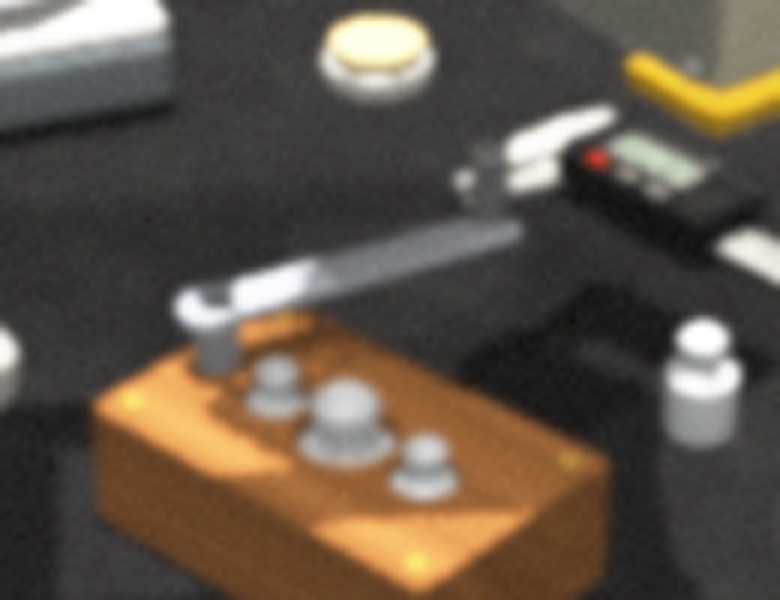

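```bash
python3 - <<'E'
from h import *
from fit import up
print("knob",ray("side",up((346,399),240,190),54),"knob equator",ray("side",up((346,412),240,190),49))
print(proj("side",[[497.4,-301.3,54],[497.4,-301.3,39]]),up((346,399),240,190))
E
```

```text
t [ 4.97420346e+02 -3.00918753e+02  2.12778386e-01] 0.3409380021939512
s [ 4.97229520e+02 -3.01583133e+02  2.09826255e-01] 0.7062641213614711
ts [ 4.97361597e+02 -3.01275589e+02  2.10969323e-01] 0.7234047028077271
[[ 497.36159656 -301.27558876   54.        ]
 [ 486.47238941 -250.42851247   62.        ]
 [ 505.94731758 -341.36655276   88.        ]
 [ 497.36159656 -301.27558876   40.        ]]
meas pivot top/side [ 485.73445966 -247.49318863   62.        ] [ 486.28428357 -245.91369162   62.        ]
pin [ 511.55406953 -338.46391168   88.        ] [ 512.37882314 -340.31057283   88.        ]
knob [ 495.27863212 -304.01930258   54.        ] knob equator [ 495.68953705 -303.37204044   49.        ]
[[297.35640714 254.93515634]
 [297.41444945 262.15064455]] [297.25       256.08333333]
```

Emit:
send_rows(deltas=[[[0.053,0.059,-0.199],0,0.45],[[0.053,0.059,-0.199],0,0.45],[[0.053,0.059,-0.199],0,0.45],[[0,0,0],0,0.45],[[0,0,0],0,0.45]])

```text
clock: 8.1
tool_pos: [496.6, -301.1, 150.1]
eef_rot: [-0.55, 0.444, -0.444, 0.55]
ft_force: [0.6, 0.2, -1.0]
finger_gap: 38.7
```

```bash
python3 nav.py 497 -301 59 12.1
```

```text
t 8.1 p [ 496.6 -301.1  150.1] F [ 0.6  0.2 -1. ] gap 38.7 j [-0.68  0.2   1.73  0.    1.22 -0.89]
axes x [ 0.21  -0.978 -0.   ] y [ 0.  0. -1.] z [0.978 0.21  0.   ] jawdeg 12.13
turn about tool y (deg) 0.03395673592746107 norm total 9.432426646516963e-05
delta tool mm [ 0.  91.1  0.4] norm [0.     0.6072 0.0024] rows>= 2.0
```

Emit:
send_rows(deltas=[[[0,0.2,0],0,0.45],[[0,0.2,0],0,0.45],[[0,0.1,0],0,0.45],[[0,0.06,0],0,0.45],[[0,0.04,0],0,0.45],[[0,0,0],0,0.45],[[0,0,0],0,0.45]])

```text
clock: 8.8
tool_pos: [497.6, -301.3, 61.1]
eef_rot: [-0.55, 0.444, -0.445, 0.55]
ft_force: [0.4, -0.3, 0.7]
finger_gap: 39.3
```

```bash
python3 - <<'E'
from h import *
s=get_image("side")
crop("s",s,240,190,130,100,6,"s5.png")
E
python3 nav.py 497 -301 59.5
```

```text
t 8.85 p [ 497.6 -301.4   61.2] F [0.5 0.6 0.4] gap 39.2 j [-0.68  0.31  1.78 -0.    1.05 -0.89]
axes x [ 0.211 -0.978  0.002] y [ 0.002 -0.001 -1.   ] z [0.978 0.211 0.001] jawdeg 12.17
delta tool mm [-0.5  1.7 -0.5] norm [-0.0036  0.0115 -0.0036] rows>= 1.0
```

View pics/s5.png

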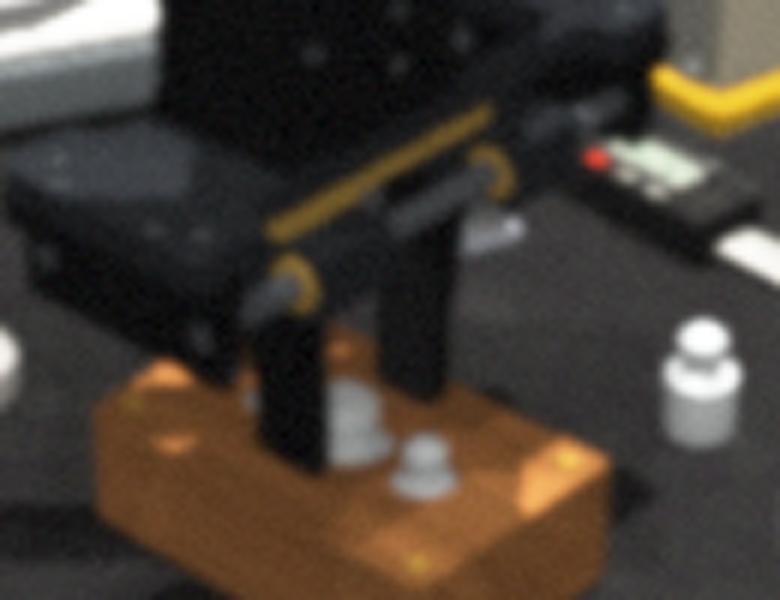

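Emit:
send_rows(deltas=[[[-0.002,0.009,-0.003],0,0.45],[[0,0,0],0,0.3],[[0,0,0],0,0.1],[[0,0,0],0,0],[[0,0,0],0,0],[[0,0,0],0,0],[[0,0,0],0,0],[[0,0,0],0,0]], grip_force=25)

```text
clock: 9.65
tool_pos: [496.3, -300.7, 58.8]
eef_rot: [0.55, -0.444, 0.444, -0.55]
ft_force: [-1.0, 0.3, 1.0]
finger_gap: 16.4
```

```bash
python3 nav.py
```

```text
t 9.65 p [ 496.3 -300.7   58.8] F [-1.   0.3  1. ] gap 16.4 j [-0.68  0.31  1.78 -0.    1.05 -0.89]
axes x [ 0.211 -0.978  0.   ] y [ 0. -0. -1.] z [0.978 0.211 0.   ] jawdeg 12.16
```

Emit:
send_rows(deltas=[[[0,-0.03,0],0,0],[[0,-0.05,0],0,0],[[0,-0.07,0],0,0],[[0,-0.07,0],0,0],[[0,-0.07,0],0,0],[[0,-0.07,0],0,0],[[0,0,0],0,0]])

```text
clock: 10.35
tool_pos: [497.5, -301.6, 115.2]
eef_rot: [-0.55, 0.443, -0.446, 0.55]
ft_force: [-0.2, -0.4, -1.7]
finger_gap: 16.7
```

```bash
python3 - <<'E'
from h import *
s=get_image("side")
crop("s",s,240,170,130,100,6,"s6.png")
E
python3 nav.py 497 -301 180
```

```text
t 10.4 p [ 497.  -301.2  114.1] F [ 0.4 -0.7 -2.8] gap 16.5 j [-0.68  0.24  1.75 -0.    1.15 -0.89]
axes x [ 0.211 -0.978  0.002] y [ 0.002 -0.002 -1.   ] z [0.978 0.211 0.002] jawdeg 12.16
delta tool mm [ -0.1 -65.9   0.1] norm [-4.000e-04 -4.395e-01  7.000e-04] rows>= 2.0
```

View pics/s6.png

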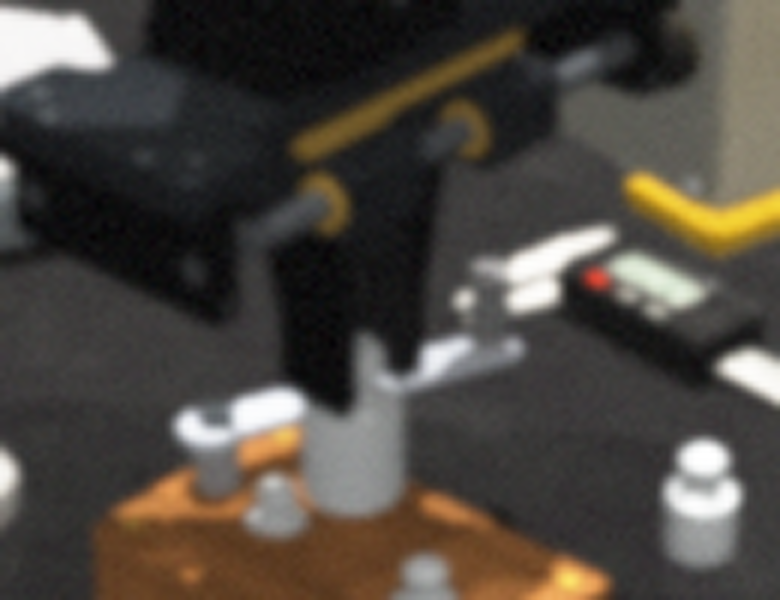

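Emit:
send_rows(deltas=[[[0,-0.05,0],0,0],[[0,-0.09,0],0,0],[[0,-0.09,0],0,0],[[0,-0.09,0],0,0],[[0,-0.06,0],0,0],[[0,-0.03,0],0,0],[[0,0,0],0,0]])

```text
clock: 11.1
tool_pos: [496.7, -301.0, 175.2]
eef_rot: [0.55, -0.444, 0.445, -0.55]
ft_force: [-0.2, 0.1, -2.9]
finger_gap: 16.4
```

```bash
python3 nav.py 552.5 19 175
```

```text
t 11.1 p [ 496.7 -301.   175.2] F [-0.2  0.1 -2.9] gap 16.4 j [-0.68  0.17  1.71 -0.    1.26 -0.89]
axes x [ 0.211 -0.978  0.001] y [ 0.001 -0.001 -1.   ] z [0.978 0.211 0.001] jawdeg 12.16
delta tool mm [-3.010e+02 -1.000e-01  1.219e+02] norm [-2.0068e+00 -3.0000e-04  8.1290e-01] rows>= 7.0
```

Emit:
send_rows(deltas=[[[-0.04,0,0.016],0,0],[[-0.08,0,0.033],0,0],[[-0.12,0,0.049],0,0],[[-0.161,0,0.065],0,0],[[-0.161,0,0.065],0,0],[[-0.161,0,0.065],0,0],[[-0.161,0,0.065],0,0],[[-0.161,0,0.065],0,0]])

```text
clock: 11.9
tool_pos: [524.9, -131.7, 173.4]
eef_rot: [0.55, -0.445, 0.444, -0.55]
ft_force: [-0.0, -0.1, -3.4]
finger_gap: 16.1
```

Emit:
send_rows(deltas=[[[-0.161,0,0.065],0,0],[[-0.161,0,0.065],0,0],[[-0.161,0,0.065],0,0],[[-0.161,0,0.065],0,0],[[-0.12,0,0.049],0,0],[[-0.1,0,0.041],0,0],[[-0.06,0,0.024],0,0],[[-0.04,0,0.016],0,0],[[0,0,0],0,0]])

```text
clock: 12.8
tool_pos: [552.0, 20.2, 174.0]
eef_rot: [0.55, -0.444, 0.444, -0.55]
ft_force: [0.7, 0.1, -1.3]
finger_gap: 16.2
```

```bash
python3 - <<'E'
from h import *
s=get_image("side")
crop("s",s,150,100,130,120,5,"s7.png")
E
python3 nav.py 552.5 19 115
```

```text
t 12.85 p [552.   19.6 174. ] F [ 0.5 -1.  -2.1] gap 16.5 j [-0.11  0.1   1.78 -0.    1.25 -0.32]
axes x [ 0.211 -0.978  0.   ] y [-0. -0. -1.] z [ 0.978  0.211 -0.   ] jawdeg 12.17
delta tool mm [ 0.6 59.   0.4] norm [0.0043 0.3934 0.0028] rows>= 2.0
```

View pics/s7.png

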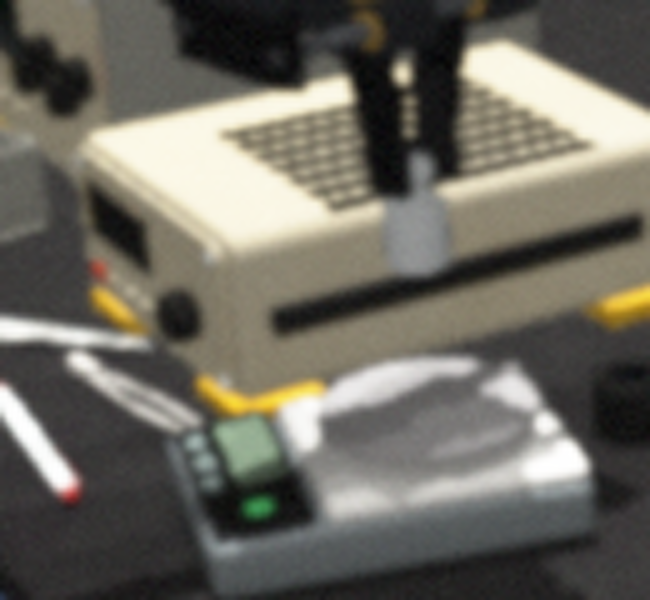

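Emit:
send_rows(deltas=[[[0,0.05,0],0,0],[[0,0.1,0],0,0],[[0,0.1,0],0,0],[[0,0.08,0],0,0],[[0,0.04,0],0,0],[[0,0,0],0,0],[[0,0,0],0,0]])

```text
clock: 13.55
tool_pos: [552.2, 19.6, 118.7]
eef_rot: [0.55, -0.444, 0.444, -0.55]
ft_force: [-0.2, 0.6, -1.4]
finger_gap: 16.0
```

Emit:
send_rows(deltas=[[[0,0.01,0],0,0],[[0,0.01,0],0,0],[[0,0.01,0],0,0],[[0,0,0],0,0]])

```text
clock: 13.95
tool_pos: [552.0, 19.7, 114.1]
eef_rot: [0.55, -0.444, 0.444, -0.55]
ft_force: [-0.0, -0.7, -2.2]
finger_gap: 16.3
```

```bash
python3 - <<'E'
from h import *
s=get_image("side")
crop("s",s,180,130,100,90,6,"s8.png")
E
python3 nav.py 552.5 19 105
```

```text
t 14.0 p [552.   19.7 114.1] F [ 0.6 -0.4 -1.9] gap 16.3 j [-0.11  0.17  1.83  0.    1.14 -0.32]
axes x [ 0.211 -0.978 -0.   ] y [-0.  0. -1.] z [ 0.978  0.211 -0.   ] jawdeg 12.16
delta tool mm [0.8 9.1 0.3] norm [0.0052 0.0609 0.0022] rows>= 1.0
```

View pics/s8.png

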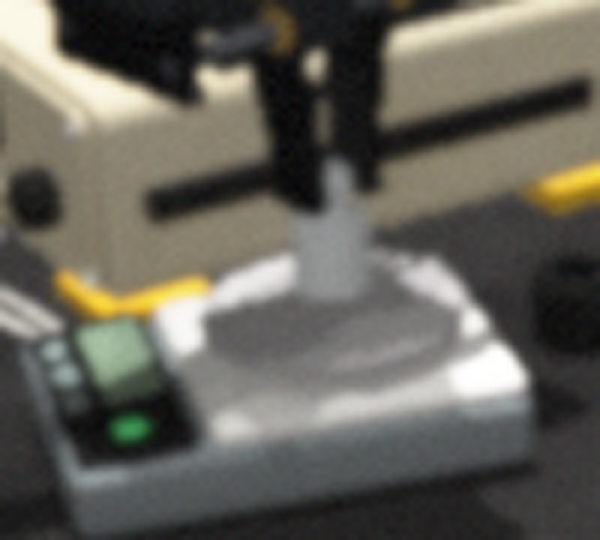

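Emit:
send_rows(deltas=[[[0,0.01,0],0,0],[[0,0.01,0],0,0],[[0,0.01,0],0,0],[[0,0.01,0],0,0],[[0,0,0],0,0],[[0,0,0],0,0]])

```text
clock: 14.6
tool_pos: [552.0, 19.7, 108.0]
eef_rot: [0.55, -0.444, 0.444, -0.55]
ft_force: [-0.7, 0.0, -1.8]
finger_gap: 16.3
```

Emit:
send_rows(deltas=[[[0,0.006,0],0,0],[[0,0.006,0],0,0],[[0,0,0],0,0]])

```text
clock: 14.9
tool_pos: [551.9, 19.7, 106.2]
eef_rot: [0.55, -0.444, 0.444, -0.55]
ft_force: [-0.1, 0.5, -2.0]
finger_gap: 16.5
```

Emit:
send_rows(deltas=[[[0,0.006,0],0,0],[[0,0,0],0,0]])

```text
clock: 15.1
tool_pos: [552.0, 19.7, 105.3]
eef_rot: [0.55, -0.444, 0.444, -0.55]
ft_force: [0.0, -0.6, -2.3]
finger_gap: 16.5
```

Emit:
send_rows(deltas=[[[0,0.005,0],0,0],[[0,0,0],0,0]])

```text
clock: 15.3
tool_pos: [552.1, 19.7, 104.8]
eef_rot: [-0.55, 0.444, -0.444, 0.55]
ft_force: [0.9, -0.1, -1.2]
finger_gap: 16.0
```

Emit:
send_rows(deltas=[[[0,0.005,0],0,0],[[0,0,0],0,0]])

```text
clock: 15.5
tool_pos: [552.4, 19.6, 104.7]
eef_rot: [-0.55, 0.444, -0.444, 0.55]
ft_force: [-1.8, -0.3, 5.2]
finger_gap: 16.0
```

Emit:
send_rows(deltas=[[[0,0,0],0,0],[[0,0,0],0,0],[[0,0,0],0,0.22],[[0,0,0],0,0.26],[[0,0,0],0,0.32],[[0,0,0],0,0.4],[[0,0,0],0,0.45],[[0,0,0],0,0.45]], grip_force=8)

```text
clock: 16.3
tool_pos: [552.0, 19.7, 103.8]
eef_rot: [0.55, -0.444, 0.444, -0.55]
ft_force: [-0.5, -0.5, -0.6]
finger_gap: 37.9
```

```bash
python3 - <<'E'
from h import *
s=get_image("side")
crop("s",s,180,130,100,90,6,"s9.png")
E
python3 nav.py
```

```text
t 16.35 p [552.   19.7 103.8] F [-0.4  0.2 -0.1] gap 37.8 j [-0.11  0.19  1.83 -0.    1.12 -0.32]
axes x [ 0.211 -0.978 -0.   ] y [-0. -0. -1.] z [ 0.978  0.211 -0.   ] jawdeg 12.16
```

View pics/s9.png

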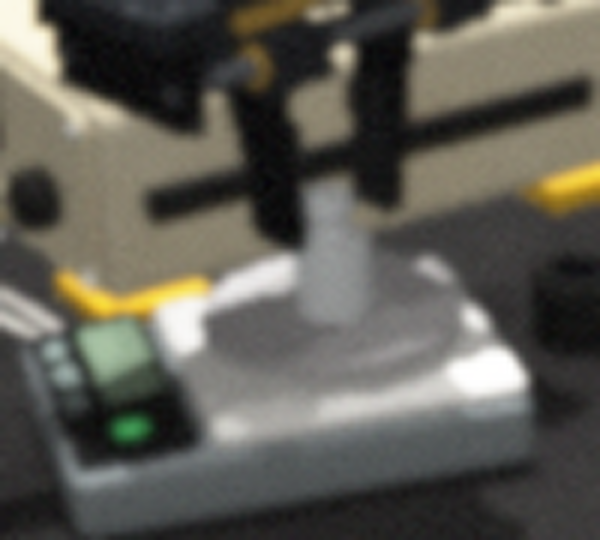

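Emit:
send_rows(deltas=[[[0,-0.05,0],0,0.45],[[0,-0.1,0],0,0.45],[[0,-0.2,0],0,0.45],[[0,-0.3,0],0,0.45],[[0,-0.2,0],0,0.45],[[0.3,0,-0.1],0,0.45],[[0.3,0,-0.1],0,0.45],[[0.3,0,-0.1],0,0.45],[[0.2,0,-0.1],0,0.45],[[0,0,0],0,0.45]])

```text
clock: 17.35
tool_pos: [527.6, -158.3, 233.2]
eef_rot: [0.549, -0.445, 0.446, -0.549]
ft_force: [0.2, 0.7, -0.1]
finger_gap: 39.2
```

Emit:
send_rows(deltas=[[[0.3,0,-0.1],0,0.45],[[0.3,0,-0.1],0,0.45],[[0,0,0],0,0.45],[[0,0,0],0,0.45]])

```text
clock: 17.75
tool_pos: [517.9, -249.0, 232.4]
eef_rot: [-0.549, 0.445, -0.445, 0.55]
ft_force: [-0.8, -0.5, 0.3]
finger_gap: 39.2
```

```bash
python3 - <<'E'
from h import *
t=get_image("top");s=get_image("side")
crop("s",s,180,130,180,150,4,"s10.png");cv2.imwrite("pics/t10.png",t[:,:,::-1])
crop("t",t,130,165,100,100,6,"t10c.png")
print(proj("top",[[552,19.5,100]]),proj("top",[[552,19.5,52]]))
E
python3 nav.py
```

```text
[[176.09161134 201.81008249]] [[181.46319172 205.14227672]]
t 17.85 p [ 518.1 -247.5  232. ] F [ 0.3  0.9 -0.3] gap 39.3 j [-0.58  0.1   1.67  0.    1.37 -0.8 ]
axes x [ 0.211 -0.977 -0.   ] y [ 0.001  0.    -1.   ] z [0.977 0.211 0.001] jawdeg 12.2
```

View pics/s10.png

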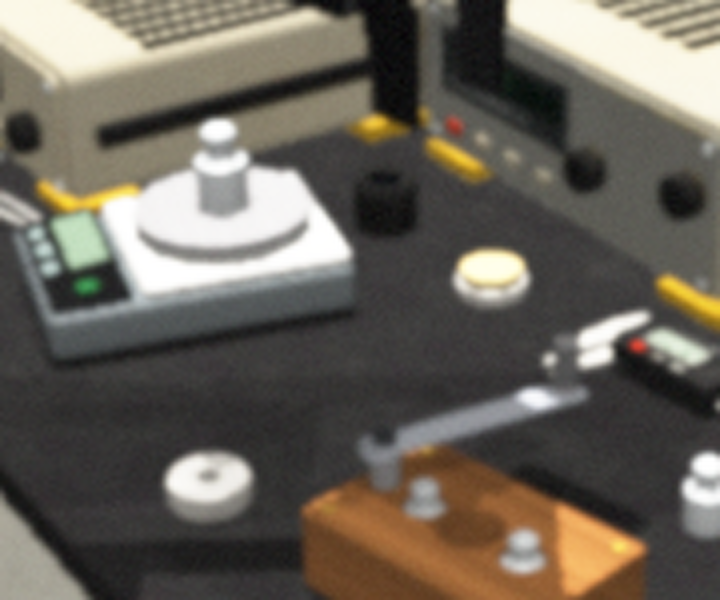

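View pics/t10c.png

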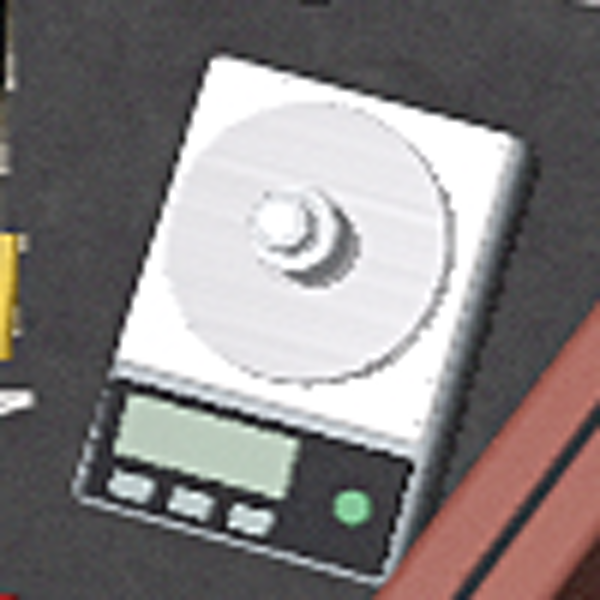

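View pics/t10.png

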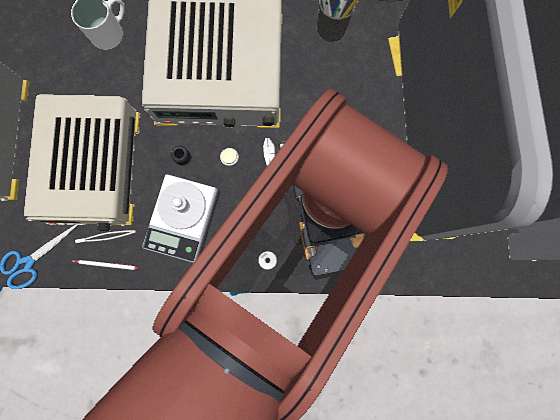

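```bash
python3 -c "
from plant import *
print(abs(read_state()['qvel']).max()); print(finish_job())"
```

```text
0.015290313614309575
the job is handed in; nothing more can be done
None
```

The large weight is standing on the balance's pan and the job is handed in, at about 18 s of the 72 s allowed.

I swung the hold-down bar aside to about 1.25 rad with the fingers loosely around its pin. Then I gripped the knob across the block's x and lifted the weight straight up. I carried it over the bar and lowered it onto the pan until the force reading showed contact (about 5 N), then released and backed off.

**Last checks:**
- **Placing:** the pictures show the weight upright and within about 3 mm of the pan's centre. The knob was within 1 px of where it should be in the top view.
- **Small weights:** both are still in their pockets.
- **Gripper:** it is clear of everything, with the contact force back to noise level.

**Small disagreements:**
- **Pan centre:** the two cameras put it about 4 mm apart in y, so I aimed at the middle. That is well inside the 20 mm limit.
- **Grip width:** the gap on the knob read about 16.4 mm instead of 18 mm, probably because the fingertips gripped it below its widest part. The grip held without slipping.

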